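# Hang up the vial basket, peel the top tray off the stack and show it to the reader

### The job

First take the vial basket out of the top tray and hang it by its handle on the hook of the stand, letting go of it. Then take the rim of the top tray at one corner and peel the tray off the stack it clings to, raising that corner and tilting the gripper with it while the opposite corner still rests, so that the trays below stay where they are on the bench. Finish while holding the tray in the gripper, still and level, centred about a hand's width above the window of the code reader; do not put it down, and leave the other things alone.

Things in the scene. Friction and masses are not known exactly. Their poses are not given: they have to be found in the camera images.
- stack: The trays that stay: three nested pale grey plastic trays on an aluminium plate (190 x 190 x 8 mm), one loose piece of about 0.26 kg on the bench. Origin: centre of its underside, z up, x, y along the sides. Outline of its trays as the top tray's; its rim ends 68 mm above the bench and carries the top tray's rim. Lifting the top tray straight up can take the stack along.
- tray: The top tray: pale grey, 70 g, 150 mm square, corners cut at 45 degrees (30 mm off each side), 28 mm high. Origin: centre of its underside, x, y along its sides; seated it is 56 mm above the stack's, same yaw. Rim: upright band 9 mm thick, 12 to 28 mm above the origin, to grip from above; one deeper than 16 mm takes the stack's rim too. Pan inside 98 mm square, floor 3 mm up, ledge 15 mm up.
- corner0 (a point): On the tray: top and middle of the rim's cut corner at the tray's +x +y, 80 mm from its centre, 28 mm above its origin. The rim is straight here for 42 mm, square to the line from the centre. The tray clings by wall friction, some 0.6 N at the middle of each of the four sides until risen some 7 mm there; raising one corner by 30 mm, turning about the rim foot across, takes 2 N and frees it.
- corner1 (a point): The same at the tray's -x +y corner.
- corner2 (a point): The same at the tray's -x -y corner (across from corner0).
- corner3 (a point): The same at the tray's +x -y corner (across from corner1).
- basket: Aluminium basket, 60 x 60 x 40 mm, with 4 vials (fixed in it), 0.13 kg, standing in the top tray. Origin: centre of its underside, z up. Rigid handle in its y-z plane: uprights at +y and -y carry a flat strap, 60 mm long (y), 8 mm thick (x), from 90 to 114 mm above the origin. The opening under the strap, through which the hook goes along x, is 50 mm wide, from 40 to 90 mm above the origin.
- handle (a point): Point on the basket: middle of the top edge of the handle strap, 114 mm above the basket's origin.
- handle_under (a point): Point on the basket: middle of the underside of the handle strap, 90 mm above the basket's origin; it rests on the hook when hung.
- hook: Steel stand fixed to the bench; origin at its foot's centre, bench height. Foot 100 mm across, 12 mm high; post 16 mm thick, 210 mm high. A level wire, 8 mm thick, centre line 190 mm up, runs from the post along the stand's own -x; its end, 88 to 104 mm from the post's axis, turns up to 216 mm above the bench. The basket may hang either way round (its x along or against the stand's).
- hook_seat (a point): Point on the hook: top of the level wire, 55 mm from the post's axis along the stand's -x, 194 mm above the bench; the handle strap should rest about here.
- reader: Code reader fixed to the bench: white box 90 x 80 x 52 mm with a dark window on top. Origin at the centre of its underside.
- window (a point): Centre of the reader's window, 52 mm above the bench; the tray is to be held over it.
- bottle: Bystander: amber bottle 60 mm across, 130 mm high, loose, beyond the stack. Origin at the centre of its underside.
- septa_box: Bystander: cardboard box 90 x 120 x 50 mm, loose, beyond the stack. Origin at the centre of its underside.
- jar: Bystander: small jar 52 mm across, 55 mm high, loose, on the robot side of the stack, to the left. Origin at the centre of its underside.
There are look-alikes about, which are no part of the job. Of the things that look like the tray, the larger one is meant. Leave any red look-alike of the basket alone.

How it is judged:
On the way, in this order (a step that is already met when the one before it is completed fails the run):
1. the basket hangs by its handle on the hook, released and still (contact force between basket and hook above 0.4 N and contact force between basket and the fingers below 0.05 N and contact force between basket and tray below 0.05 N and distance between handle_under and hook_seat below 0.055 m and height (world z) of basket above 0.07 m and linear speed of basket below 0.08 m/s), for 0.2 s.
2. one corner of the top tray is gripped and raised while the opposite corner still rests on the stack and the two others lag behind (contact force between the fingers and tray above 1 N and ((z of corner0 in the frame of stack above 0.102 m and z of corner2 in the frame of stack below 0.094 m and z of each of corner1, corner3 in the frame of stack below 0.099 m) or (z of corner0 in the frame of stack above 0.116 m and z of corner2 in the frame of stack below 0.094 m and z of each of corner1, corner3 in the frame of stack below 0.109 m) or (z of corner1 in the frame of stack above 0.102 m and z of corner3 in the frame of stack below 0.094 m and z of each of corner2, corner0 in the frame of stack below 0.099 m) or (z of corner1 in the frame of stack above 0.116 m and z of corner3 in the frame of stack below 0.094 m and z of each of corner2, corner0 in the frame of stack below 0.109 m) or (z of corner2 in the frame of stack above 0.102 m and z of corner0 in the frame of stack below 0.094 m and z of each of corner3, corner1 in the frame of stack below 0.099 m) or (z of corner2 in the frame of stack above 0.116 m and z of corner0 in the frame of stack below 0.094 m and z of each of corner3, corner1 in the frame of stack below 0.109 m) or (z of corner3 in the frame of stack above 0.102 m and z of corner1 in the frame of stack below 0.094 m and z of each of corner0, corner2 in the frame of stack below 0.099 m) or (z of corner3 in the frame of stack above 0.116 m and z of corner1 in the frame of stack below 0.094 m and z of each of corner0, corner2 in the frame of stack below 0.109 m))), for 0.05 s.
At the end, for the whole second after the job is handed in: Basket hangs on the hook within 55 mm of the seat, untouched. Tray held still by the fingers alone, centre within 50 mm of the window seen from above, underside 50 to 200 mm above it, tilt under 0.25 rad. Trays below flat on the bench within 30 mm of their start (all of step 1 and horizontal distance between tray and window below 0.05 m and z of tray in the frame of window between 0.05 and 0.2 m and angle between tray's own z axis and vertical below 0.25 rad and linear speed of tray below 0.06 m/s and contact force between the fingers and tray above 1 N and contact force between tray and stack below 0.05 N and contact force between tray and reader below 0.05 N and contact force between tray and hook below 0.05 N and distance of stack from where it was at the start of the episode below 0.03 m and angle between stack's own z axis and vertical below 0.05 rad); the arm keeps its last pose, push and grip.
It fails at once if the trays below are lifted more than 15 mm off the bench or tipped (height (world z) of stack above 0.015 m or angle between stack's own z axis and vertical above 0.15 rad).
It fails at once if a bystander is moved more than 30 mm (distance of any of bottle, septa_box, jar from where it was at the start of the episode above 0.03 m).
It also fails if it takes over 54 s, if anything falls off the work surface, if the arm or the gripper's body presses on something with over 40 N, if the wrist force passes 120 N, or if a joint passes its speed limit or range.

### The arm

A 6-joint arm with a two-finger parallel gripper is mounted at the origin on the work surface. World frame = base frame: x ahead of the robot, y to its left, z up, the work surface at z = 0. Lengths are in m, angles in rad, forces in N, time in s.
With the tool pointing down it reaches from about 0.225 to 0.875 m from the base axis. Payload 3.4 kg.
Tool frame: the origin (TCP) lies on the centre line of the jaws, within the pads' length; the fingertips stand 14 mm ahead of it and the grasp point (between the pads) lies 5 mm behind it; z points along the fingers, y is the line along which they close (so a half turn about z gives the same grasp; the last joint's range is limited). The gripper opens to 85 mm and grips with 20 to 120 N. Pads are 22 mm wide; open, the fingers measure 114 mm over their backs; the gripper's body (76 mm by 85 mm) begins 54 mm behind the grasp point. The pads swing forward as they close: fully open they stand 13 mm farther back than shut.
Start: joints at [-1.367, 0.276, 1.505, -0, 1.361, -0.121], TCP at [0.183, -0.545, 0.245] pointing down, gripper open.
Joint ranges: [-2.89, 2.89], [-0.75, 2.08], [0.22, 2.7], [-1.18, 4.32], [0.11, 2.71], [-2.7, 2.7]. Speed limits (rad/s): [2.57, 2.57, 3.14, 3.14, 3.14, 3.14].

### API

Orientations are given as a unit quaternion [w, x, y, z].
In Python, from rig import manip, eyes gives the robot as it stands.
- The arm moves only by the shell command python3 -m creep 'ROWS' [FORCE]. ROWS is JSON, a list of rows, each a list of 5 numbers: the opening, from 0 (shut) to 1 (fully open), then the shift along the tool's x, y, z normalised to -1 to 1, where 1 is 0.5 m, then the turn about the tool's z normalised to -1 to 1, where 1 is 360 degrees. In form: [[fingers, dx, dy, dz, spin], ...]. A call has 1 to 10 rows; each row is the pose to reach, as a shift and turn from the pose commanded when the call began, along the tool's axes at that moment, turning the shorter way round; what a row does not reach only later rows make up. A row lasts 1/10 s, in which the tool goes at most 50 mm and 8.59 degrees, less where a joint would pass 70% of its speed; a pose out of reach is approached as far as the arm can. A call with a number of a shift or a turn outside -1 to 1 is refused whole. A call with a gripper value outside its range is refused whole. The fingers move at their own pace and stop on an object; FORCE is the grip in N (left out, the last holds). Time passes only in rows, so rows that repeat a pose let the fingers close. It gives the time, the measured TCP pose, the force, the opening and the grip force at its end, in the units of the state.
- manip.get_state(): the state, without advancing time (a new reading comes with each control period).
- eyes.get_image(name): name is "scene" or "top" or "wrist"; returns a dict with "frame" (384x512x3 uint8, red, green, blue), "fx", "fy", "cx", "cy" (pixels), "k1" (the pictures are not rectified: a ray, as slopes to the right and down, at radius r is drawn at 1 + k1 r^2 times it, then the intrinsics apply), "R" (3x3) and "t" (3): a world point X has camera coordinates R X + t. Camera axes: x right, y down, z forward; pixel columns grow to the right and rows downward; lengths in m; the calibration is good to about 2 mm. A picture is of the moment at which its call begins. There is no depth.
- manip.sign_off(): hands the job in; it is judged then, once.
Trained networks look in the newest picture that a camera, given by its name, has taken for a name from the list of things; names that differ only in an ending like _2 or _b are one class to them, and where a whole thing is asked for, a point or a joint stands for the part that bears it (a point fixed in the world has none). Each returns a list of dicts, best first, with "confidence" (0 to 1); they miss things now and then, are a little off and sometimes report something else, mostly with a low value. They report only what shows in the picture. A call takes as long as a camera call. They do not tell look-alikes from the thing itself.
- eyes.regions_of(camera, label): "mask" (384x512 bool, what is visible of it) and "bbox" ([left, top, right, bottom] in pixels, round what is visible of it).
- eyes.place_of(camera, label): "centre" ([column, row] in pixels: a listed point, or the origin of a listed thing).
The state is a dict: "clock": time; "qpos": joint angles; "qd": joint speeds; "effort": joint torques, N m; "position": TCP position; "ee_rot": TCP orientation; "contact_force": force on the tool from outside, world axes, zero at the start; "moment": the same for the moment, N m; "width": finger opening in m; "gripper_force": force on a finger pad.
Only numpy, scipy, OpenCV 4.12 (cv2) and the standard library are available. Lean on these libraries where they do the work, as an engineer would, in place of code of your own. Each camera call takes 0.05 s, during which the arm holds its last target. There are 200 camera calls.

## Working session

There is one attempt and no reset: what is moved stays moved. The work goes in short steps, Python scripts to look and compute and a shell command to move; the robot and the scene stay as the last step left them, time stands still between calls to the robot, and variables do not carry over. Pictures are saved under pics/ and viewed, at most 10 in all, crops included, and the job is handed in when it is done.

```bash
mkdir -p pics; ls; cat > h.py <<'E'
import numpy as np, cv2
from rig import manip, eyes
def snap(n):
    return eyes.get_image(n)
def und(im,px):
    x=np.array([(px[0]-im['cx'])/im['fx'],(px[1]-im['cy'])/im['fy']]);u=x.copy()
    for _ in range(30): u=x/(1+im['k1']*(u@u))
    return u
def ray(im,px):
    u=und(im,px);R=np.array(im['R']);t=np.array(im['t'])
    return -R.T@t, R.T@np.array([u[0],u[1],1.])
def atz(im,px,z):
    o,d=ray(im,px);return o+d*(z-o[2])/d[2]
def proj(im,X):
    c=np.array(im['R'])@np.array(X)+np.array(im['t']);u=c[:2]/c[2];u=u*(1+im['k1']*(u@u))
    return np.array([im['fx']*u[0]+im['cx'],im['fy']*u[1]+im['cy']])
def tri(a,pa,b,pb):
    o1,d1=ray(a,pa);o2,d2=ray(b,pb)
    s=np.linalg.lstsq(np.c_[d1,-d2],o2-o1,rcond=None)[0]
    p,q=o1+s[0]*d1,o2+s[1]*d2
    return (p+q)/2,np.linalg.norm(p-q)
def save(im,n,s=1.5,crop=None):
    f=im['frame'][:,:,::-1]
    if crop: f=f[crop[1]:crop[3],crop[0]:crop[2]]
    cv2.imwrite('pics/'+n,cv2.resize(f,None,fx=s,fy=s,interpolation=cv2.INTER_CUBIC))
E
python3 - <<'E'
from h import *
np.set_printoptions(precision=3,suppress=True)
ims={}
for c in('top','scene'):
    ims[c]=snap(c);save(ims[c],c+'0.png')
    print(c,-np.array(ims[c]['R']).T@ims[c]['t'])
    for l in('stack','tray','corner0','corner1','corner2','corner3','basket','handle','handle_under','hook','hook_seat','reader','window','bottle','septa_box','jar'):
        print(c,l,[(np.round(d['centre']).astype(int).tolist(),round(d['confidence'],2)) for d in eyes.place_of(c,l)[:4]])
print(manip.get_state())
E
```

```text
pics
top [0.458 0.003 1.045]
top stack [([399, 203], 0.51)]
top tray [([262, 205], 0.94), ([349, 295], 0.94)]
top corner0 [([232, 224], 0.98), ([279, 228], 0.94), ([334, 286], 0.93), ([287, 184], 0.91)]
top corner1 [([232, 224], 0.98), ([279, 228], 0.94), ([334, 286], 0.93), ([287, 184], 0.91)]
top corner2 [([232, 224], 0.98), ([279, 228], 0.94), ([334, 286], 0.93), ([287, 184], 0.91)]
top corner3 [([232, 224], 0.98), ([279, 228], 0.94), ([334, 286], 0.93), ([287, 184], 0.91)]
top basket [([186, 200], 0.94), ([262, 204], 0.59)]
top handle [([179, 200], 0.75), ([265, 201], 0.74), ([135, 179], 0.42)]
top handle_under [([180, 197], 0.76), ([262, 202], 0.73)]
top hook [([370, 185], 0.59), ([175, 259], 0.47)]
top hook_seat [([403, 203], 0.95)]
top reader [([138, 184], 0.73), ([236, 223], 0.31), ([279, 228], 0.2)]
top window [([136, 178], 0.61), ([373, 186], 0.16)]
top bottle [([223, 103], 0.62)]
top septa_box [([299, 100], 0.97), ([373, 186], 0.75), ([244, 177], 0.19)]
top jar [([175, 259], 0.95)]
scene [1.192 0.468 0.647]
scene stack [([258, 245], 0.73)]
scene tray [([236, 178], 0.78), (
[... 617 characters left out ...]
2, 139], 0.7)]
scene reader [([379, 313], 0.6), ([221, 340], 0.22)]
scene window [([381, 291], 0.69)]
scene bottle [([223, 338], 0.97), ([375, 315], 0.39)]
scene septa_box [([147, 299], 0.64), ([378, 311], 0.39)]
scene jar [([368, 241], 0.67)]
{'clock': 1.7, 'qpos': array([-1.367,  0.276,  1.505, -0.   ,  1.361, -0.121]), 'qd': array([-0.002,  0.   , -0.001, -0.002,  0.   , -0.001]), 'effort': array([ -0.   , -41.665, -24.609,  -0.   ,   0.   ,  -0.   ]), 'position': array([ 0.183, -0.545,  0.245]), 'ee_rot': array([ 0.   ,  0.987,  0.162, -0.   ]), 'contact_force': array([-0.127,  0.232,  0.674]), 'moment': array([ 0.007,  0.01 , -0.035]), 'gripper_force': 0.0, 'width': 0.08578626826555402}
```

View pics/top0.png

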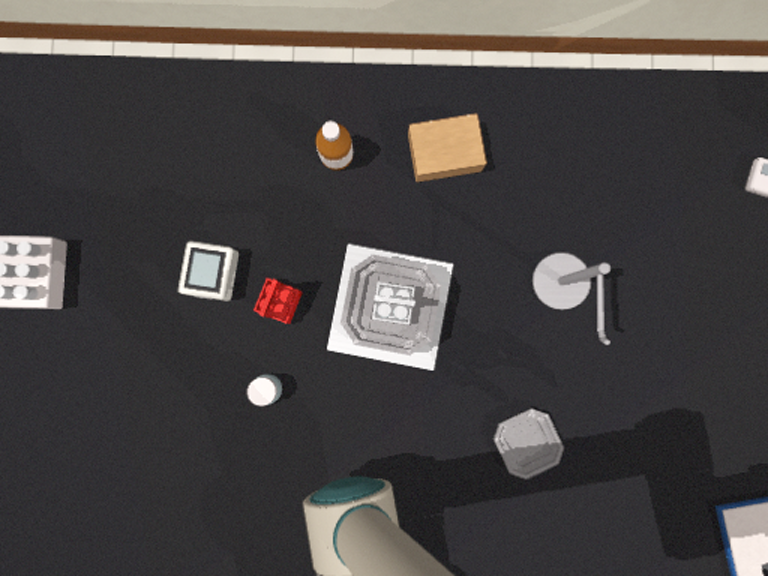

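View pics/scene0.png

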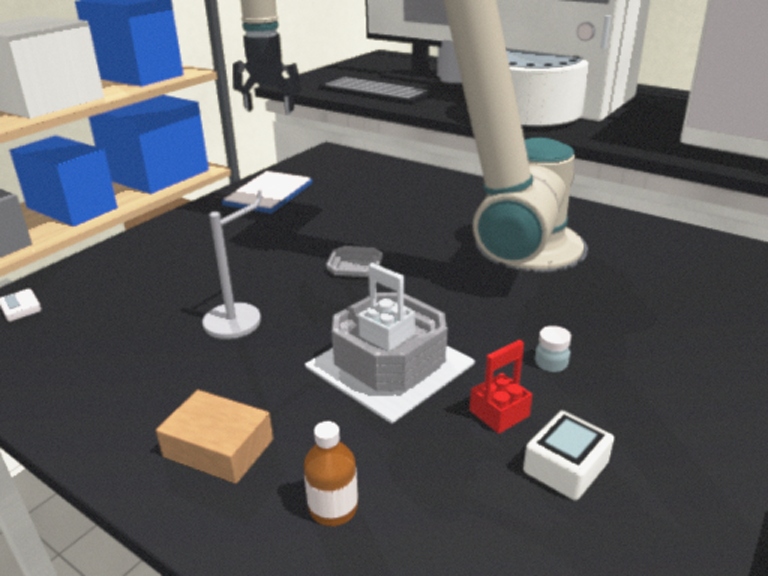

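The top view shows the real basket, silver, in the tray at about (393,303) in the 1.5x image. The red decoy is at (277,300), the hook foot at (562,281) with its wire from (603,268) to (603,340), the reader at (208,270), and the small tray decoy at (530,443). The scene view agrees: strap (371,268)–(402,285), post top (215,215).

```bash
python3 - <<'E'
from h import *
np.set_printoptions(precision=4,suppress=True)
T=snap('top');S=snap('scene')
f=lambda *p:np.array(p)/1.5
pc=[atz(T,f(*p),.008) for p in((347,245),(453,263),(434,370),(328,350))]
print('plate',np.array(pc)[:,:2],'c',np.mean(pc,0),[np.linalg.norm(pc[i]-pc[i-1]) for i in range(4)])
for i in range(4):
    d=pc[i]-pc[i-1];print('side ang',np.degrees(np.arctan2(d[1],d[0])))
# rim mid from scene/top
hT=max((d for d in eyes.place_of('top','handle') if 250<d['centre'][0]<280),key=lambda d:d['confidence'])['centre']
hS=max((d for d in eyes.place_of('scene','handle') if 240<d['centre'][0]<280),key=lambda d:d['confidence'])['centre']
print('handle',hT,hS,tri(T,hT,S,hS),'expect z .056+.003+.114=.173',atz(T,hT,.173))
print('tray ctr @.059', [atz(T,d['centre'],.056) for d in eyes.place_of('top','tray')])
print('basket', [atz(T,d['centre'],.059) for d in eyes.place_of('top','basket')])
print('seat',[atz(T,d['centre'],.194) for d in eyes.place_of('top','hook_seat')],[tri(T,eyes.place_of('top','hook_seat')[0]['centre'],S,d['centre']) for d in eyes.place_of('scene','hook_seat')])
print('foot',atz(T,f(562,281),.012),atz(S,f(232,320),.012))
print('post top',atz(T,f(604,268),.21),'wire end',atz(T,f(604,341),.216))
print('window',[atz(T,d['centre'],.052) for d in eyes.place_of('top','window')],atz(T,f(206.5,270),.052))
print('strap ends scene',[atz(S,f(*p),.173) for p in((371,266),(402,283))])
print('jar',atz(T,f(264,390),.055))
# crop enlarged
save(T,'c_tray.png',6,(210,155,310,255)); save(S,'c_sc.png',5,(190,160,320,280))
E
```

```text
plate [[ 0.6138  0.066 ]
 [ 0.5864 -0.1215]
 [ 0.399  -0.091 ]
 [ 0.429   0.0935]] c [ 0.507  -0.0133  0.008 ] [np.float64(0.18685007969397752), np.float64(0.18946364401956842), np.float64(0.18979637432582297), np.float64(0.1869828294610394)]
side ang -8.47613452900406
side ang -98.32185371597022
side ang 170.77041554814858
side ang 80.78238931456639Traceback (most recent call last):
  File "<stdin>", line 11, in <module>
ValueError: max() iterable argument is empty
```

```bash
python3 - <<'E'
from h import *
np.set_printoptions(precision=4,suppress=True)
T=snap('top');S=snap('scene')
f=lambda *p:np.array(p)/1.5
print('handle',tri(T,(265,201),S,(259,180)),'exp z .173',atz(T,(265,201),.173),atz(S,(260,179),.173))
print('tray', atz(T,(262,205),.056),'basket',atz(T,(262,204),.059))
print('seat',atz(T,(403,203),.194),tri(T,(403,203),S,(162,139)))
print('foot',atz(T,f(562,281),.012),atz(S,f(232,320),.012))
print('post top',atz(T,f(604,268),.21),'wire end',atz(T,f(604,341),.216))
print('window',atz(T,(136,178),.052),atz(T,f(206.5,270),.052),atz(S,(381,291),.052))
print('strap ends scene',[atz(S,f(*p),.173) for p in((371,266),(402,283))])
print('jar',atz(T,f(264,390),.055),'red',atz(T,(179,200),.114))
save(T,'c_tray.png',6,(215,155,345,255)) 
save(S,'c_sc.png',5,(190,160,320,280))
E
```

```text
handle (array([ 0.5053, -0.0184,  0.1708]), np.float64(0.005971199796599741)) exp z .173 [ 0.5068 -0.0208  0.173 ] [ 0.5023 -0.0141  0.173 ]
tray [ 0.5033 -0.0167  0.056 ] basket [ 0.5056 -0.0166  0.059 ]
seat [ 0.5086 -0.3168  0.194 ] (array([ 0.5058, -0.3115,  0.199 ]), np.float64(0.008082195504146789))
foot [ 0.5588 -0.3117  0.012 ] [ 0.5662 -0.3055  0.012 ]
post top [ 0.5593 -0.3106  0.21  ] wire end [ 0.4566 -0.3073  0.216 ]
window [0.5639 0.3024 0.052 ] [0.5589 0.2979 0.052 ] [0.5579 0.3001 0.052 ]
strap ends scene [array([ 0.5112, -0.0417,  0.173 ]), array([0.5272, 0.0233, 0.173 ])]
jar [0.3625 0.1925 0.055 ] red [0.5076 0.1801 0.114 ]
```

View pics/c_tray.png

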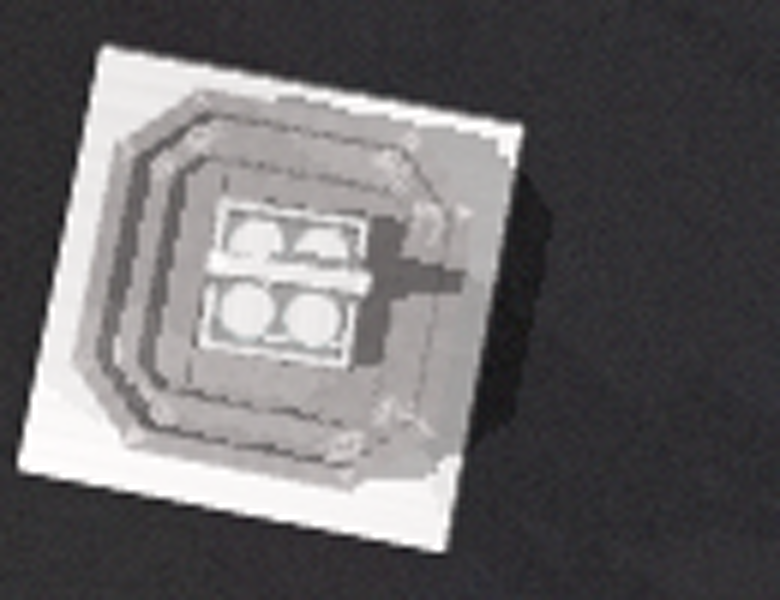

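View pics/c_sc.png

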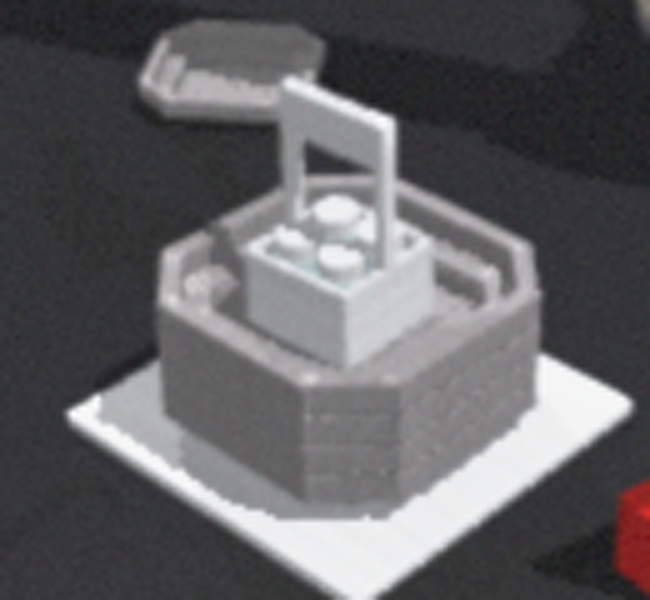

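```bash
cat >> h.py <<'E'
from scipy.spatial.transform import Rotation as Ro
def go(x,y,z,yaw):
    "row shift for target TCP (tool down), yaw = world angle of tool x, deg"
    s=manip.get_state();q=s['ee_rot'];R=Ro.from_quat([q[1],q[2],q[3],q[0]]).as_matrix()
    y0=np.degrees(np.arctan2(R[1,0],R[0,0]));d=R.T@(np.array([x,y,z])-s['position'])
    sp=-((yaw-y0+180)%360-180)
    print('clock',round(s['clock'],2),'pos',np.round(s['position'],4),'yaw',round(y0,2),'tilt',np.round(R[:,2],3),'row',np.round(d/.5,4),round(sp/360,4))
E
python3 - <<'E'
from h import *
np.set_printoptions(precision=4,suppress=True)
T=snap('top');S=snap('scene')
a,b=[atz(T,p,.173) for p in((249.3,200),(276.8,202.7))]
c,d=[atz(S,p,.173) for p in((246.6,175.8),(269,185.2))]
for p,q in((a,b),(c,d)): print(p,q,(p+q)/2,np.linalg.norm(p-q),np.degrees(np.arctan2(*(p-q)[1::-1])))
go(.505,-.018,.26,83)
E
```

```text
[0.5082 0.0139 0.173 ] [ 0.5037 -0.0469  0.173 ] [ 0.506  -0.0165  0.173 ] 0.06097719102448655 85.77888473378084
[ 0.5065 -0.0472  0.173 ] [0.514  0.0171 0.173 ] [ 0.5102 -0.015   0.173 ] 0.06471784811581394 -96.71050843084981
clock 2.1 pos [ 0.1835 -0.545   0.2453] yaw 18.61 tilt [ 0. -0. -1.] row [ 0.9458 -0.7936 -0.0294] -0.1789
```

```bash
python3 -m creep '[[1,0.946,-0.794,-0.03,-0.183],[1,0.946,-0.794,-0.03,-0.183],[1,0.946,-0.794,-0.03,-0.183],[1,0.946,-0.794,-0.03,-0.183],[1,0.946,-0.794,-0.03,-0.183],[1,0.946,-0.794,-0.03,-0.183],[1,0.946,-0.794,-0.03,-0.183],[1,0.946,-0.794,-0.03,-0.183],[1,0.946,-0.794,-0.03,-0.183],[1,0.946,-0.794,-0.03,-0.183]]'
```

```text
clock: 3.1
position: [0.4445, -0.1164, 0.2579]
ee_rot: [0.001, 0.74, 0.672, 0.0]
contact_force: [1.3, -0.3, -0.1]
width: 0.0854
gripper_force: 0.0
```

```bash
python3 -c "
from h import *
go(.507,-.0165,.26,84.5)"
```

```text
clock 3.1 pos [ 0.4445 -0.1164  0.2579] yaw 84.49 tilt [ 0.001 -0.001 -1.   ] row [ 0.2109  0.1051 -0.0043] -0.0
```

```bash
python3 -m creep '[[1,0.2,0.105,0,0],[1,0.2,0.105,0,0],[1,0.2,0.105,0,0],[1,0.2,0.105,0,0],[1,0.2,0.105,0,0]]'; python3 - <<'E'
from h import *
go(.507,-.0165,.167,84.5)
W=snap('wrist');save(W,'w1.png')
for l in('handle',):print(*[(d['centre'],round(d['confidence'],2),atz(W,d['centre'],.173)) for d in eyes.place_of('wrist',l)[:3]],sep='\n')
E
```

```text
clock: 3.6
position: [0.505, -0.0245, 0.2572]
ee_rot: [-0.0, 0.74, 0.672, -0.001]
contact_force: [-0.2, -0.3, 0.4]
width: 0.0855
gripper_force: 0.0
clock 3.6 pos [ 0.505  -0.0245  0.2572] yaw 84.5 tilt [-0.001 -0.001 -1.   ] row [0.0165 0.0028 0.1804] 0.0
([258.5, 197.7], 0.71, array([ 0.50744615, -0.01717112,  0.173     ]))
([313.4, 226.2], 0.39, array([ 0.54230564, -0.04081985,  0.173     ]))
```

View pics/w1.png

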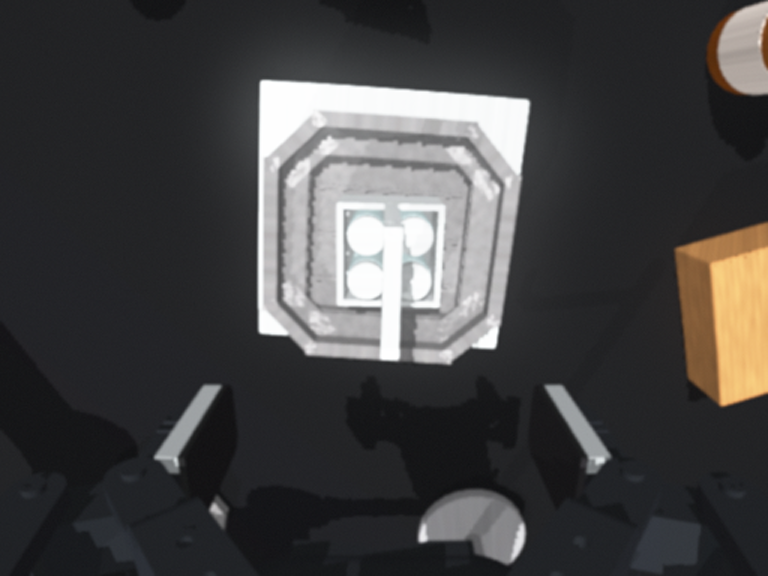

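The wrist view shows the strap from (394,228) to (390,358) between the open jaws, and the network puts the handle at (0.507, -0.017), matching the other two cameras. I'll go down and grip.

```bash
python3 -m creep '[[1,0.016,0.004,0.05,0],[1,0.016,0.004,0.12,0],[1,0.016,0.004,0.18,0],[1,0.016,0.004,0.18,0],[0,0.016,0.004,0.18,0],[0,0.016,0.004,0.18,0],[0,0.016,0.004,0.18,0],[0,0.016,0.004,0.18,0],[0,0.016,0.004,0.18,0],[0,0.016,0.004,0.18,0]]' 40; python3 -c "
from h import *
go(.507,-.0165,.30,84.5)"
```

```text
clock: 4.7
position: [0.5089, -0.016, 0.168]
ee_rot: [0.001, 0.74, 0.672, 0.0]
contact_force: [-0.5, -0.0, 2.8]
width: 0.0068
gripper_force: 45.3
clock 4.7 pos [ 0.5089 -0.016   0.168 ] yaw 84.5 tilt [ 0.001 -0.    -1.   ] row [-0.0014 -0.0032 -0.2639] -0.0
```

```bash
python3 -m creep '[[0,0,0,-0.05,0],[0,0,0,-0.1,0],[0,0,0,-0.15,0],[0,0,0,-0.15,0]]'; python3 -c "
from h import *
go(.395,-.311,.243,88)"
```

```text
clock: 5.1
position: [0.5104, -0.0162, 0.2456]
ee_rot: [0.003, 0.74, 0.672, 0.002]
contact_force: [0.2, 1.0, -1.1]
width: 0.0068
gripper_force: 44.7
clock 5.1 pos [ 0.5104 -0.0162  0.2456] yaw 84.5 tilt [ 0.007 -0.001 -1.   ] row [-0.609  -0.1734  0.0043] -0.0097
```

```bash
python3 -m creep '[[0,-0.09,-0.1,0.004,0],[0,-0.18,-0.17,0.004,0],[0,-0.27,-0.173,0.004,-0.01],[0,-0.36,-0.173,0.004,-0.01],[0,-0.45,-0.173,0.004,-0.01],[0,-0.54,-0.173,0.004,-0.01],[0,-0.609,-0.173,0.004,-0.01],[0,-0.609,-0.173,0.004,-0.01],[0,-0.609,-0.173,0.004,-0.01]]'; python3 - <<'E'
from h import *
go(.504,-.311,.243,88)
np.set_printoptions(precision=4,suppress=True)
T=snap('top');S=snap('scene')
f=np.vstack([cv2.resize(im['frame'][c[1]:c[3],c[0]:c[2],::-1],(600,290),interpolation=cv2.INTER_CUBIC) for im,c in((T,(350,160,474,220)),(S,(120,110,244,170)))])
cv2.imwrite('pics/prehook.png',f)
# expected projections
for n,im in(('T',T),('S',S)):
    for k,p in(('post top',(.559,-.311,.21)),('tip',(.459,-.3075,.216)),('foot',(.559,-.311,.012)),('strap+',(.395,-.281,.250)),('strap-',(.395,-.341,.25))):
        print(n,k,proj(im,p))
E
```

```text
clock: 6.0
position: [0.3923, -0.3106, 0.2388]
ee_rot: [-0.002, 0.719, 0.695, 0.0]
contact_force: [-0.5, 0.4, -1.2]
width: 0.0068
gripper_force: 44.7
clock 6.0 pos [ 0.3923 -0.3106  0.2388] yaw 87.98 tilt [-0.002  0.003 -1.   ] row [ 0.0072  0.2233 -0.0088] -0.0001
T post top [402.8792 178.8133]
T tip [402.7627 226.1703]
T foot [374.4143 187.252 ]
T strap+ [396.1576 258.4158]
T strap- [426.6186 259.2318]
S post top [143.9129 142.2757]
S tip [173.9343 126.371 ]
S foot [155.195  211.4003]
S strap+ [197.4112 107.9094]
S strap- [180.3008 103.7527]
```

View pics/prehook.png

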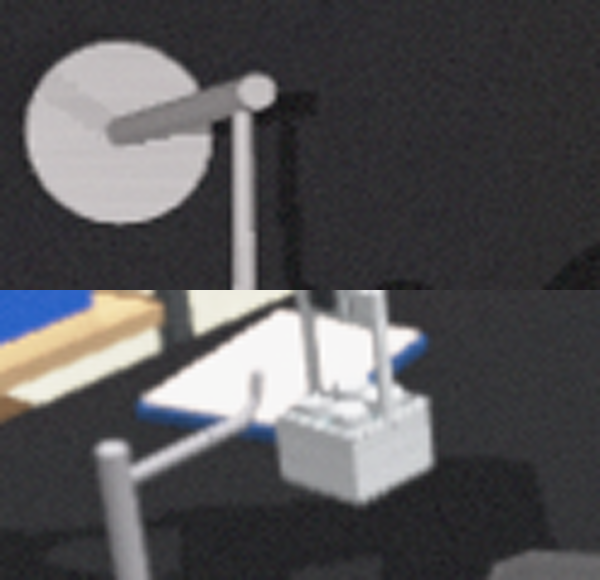

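```bash
python3 -m creep '[[0,0.004,0,-0.01,0],[0,0.004,0,-0.01,0]]'; python3 -c "
from h import *
go(.504,-.3095,.244,88)"
```

```text
clock: 6.3
position: [0.3936, -0.3076, 0.2462]
ee_rot: [0.001, 0.718, 0.696, 0.0]
contact_force: [0.7, 0.2, -1.2]
width: 0.0069
gripper_force: 44.7
clock 6.3 pos [ 0.3936 -0.3076  0.2462] yaw 88.19 tilt [ 0.001 -0.001 -1.   ] row [0.0032 0.2208 0.0047] 0.0005
```

```bash
python3 -m creep '[[0,-0.002,0.05,0.004,0],[0,-0.002,0.1,0.004,0],[0,-0.002,0.15,0.004,0],[0,-0.002,0.2,0.004,0],[0,-0.002,0.22,0.004,0],[0,-0.002,0.22,0.004,0],[0,-0.002,0.22,0.004,0]]'; python3 - <<'E'
from h import *
go(.504,-.3095,.213,88)
S=snap('scene');save(S,'over.png',4,(110,80,260,220))
E
```

```text
clock: 7.0
position: [0.5021, -0.3129, 0.2434]
ee_rot: [-0.001, 0.719, 0.695, -0.0]
contact_force: [-0.7, -0.0, -1.2]
width: 0.0068
gripper_force: 44.7
clock 7.0 pos [ 0.5021 -0.3129  0.2434] yaw 88.13 tilt [-0.002  0.    -1.   ] row [0.0069 0.0036 0.0608] 0.0004
```

View pics/over.png

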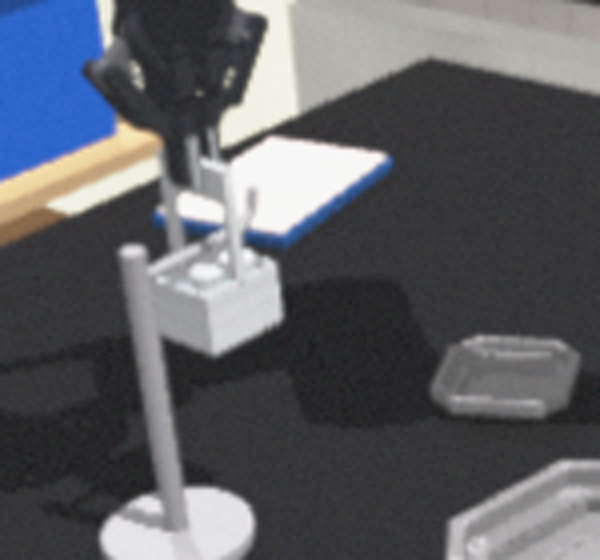

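The basket is threaded: the wire runs through the opening from the post at (135,250) to the upturned tip at (252,200), with the strap above it. Now I'll lower it until the force changes.

```bash
python3 -m creep '[[0,0.004,0.002,0.03,0],[0,0.004,0.002,0.05,0],[0,0.004,0.002,0.056,0],[0,0.004,0.002,0.062,0],[0,0.004,0.002,0.062,0]]'; python3 -c "
from h import *
go(.504,-.3095,.213,88)"
```

```text
clock: 7.55
position: [0.5037, -0.3116, 0.213]
ee_rot: [0.0, 0.719, 0.695, -0.0]
contact_force: [0.3, -0.4, -0.0]
width: 0.0069
gripper_force: 44.8
clock 7.55 pos [ 0.5037 -0.3116  0.213 ] yaw 88.07 tilt [ 0. -0. -1.] row [0.0043 0.0004 0.    ] 0.0002
```

```bash
python3 -m creep '[[0,0,0,0.003,0],[0.3,0,0,0.003,0],[0.35,0,0,0.003,0],[0.35,0,0,0.003,0],[0.35,0,0,0.003,0],[0.35,0,0,-0.05,0],[0.35,0,0,-0.12,0],[0.35,0,0,-0.2,0],[0.35,0,0,-0.2,0]]'; python3 - <<'E'
from h import *
go(.504,-.3095,.213,88)
S=snap('scene');T=snap('top')
f=np.hstack([cv2.resize(S['frame'][80:220,110:210,::-1],(400,560)),cv2.resize(T['frame'][150:250,215:315,::-1],(400,400)).repeat(1,0) if 0 else cv2.copyMakeBorder(cv2.resize(T['frame'][155:255,215:315,::-1],(400,400),interpolation=cv2.INTER_CUBIC),0,160,0,0,cv2.BORDER_CONSTANT)])
cv2.imwrite('pics/hung.png',f)
E
```

```text
clock: 8.45
position: [0.5063, -0.3132, 0.3186]
ee_rot: [0.006, 0.719, 0.695, 0.001]
contact_force: [0.2, 0.0, -0.6]
width: 0.0297
gripper_force: 0.0
clock 8.45 pos [ 0.5063 -0.3132  0.3186] yaw 88.09 tilt [ 0.009 -0.007 -1.   ] row [ 0.0087 -0.0069  0.2111] 0.0003
```

View pics/hung.png

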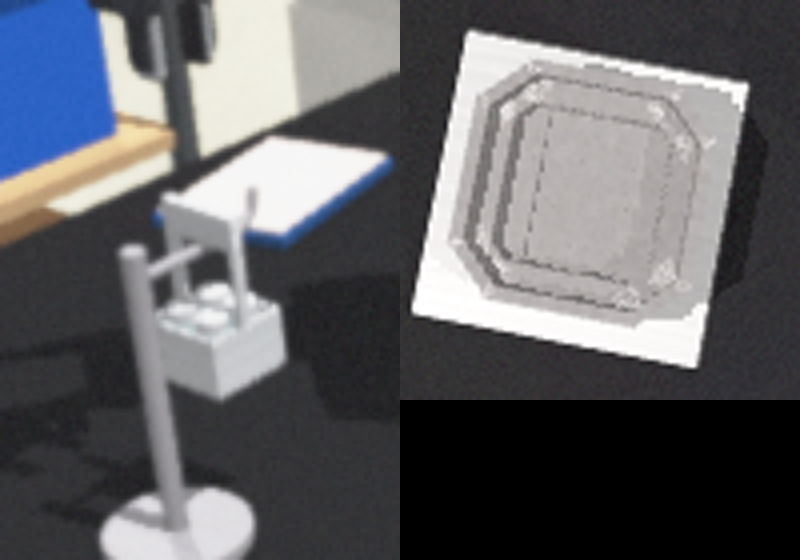

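Basket hangs on the wire, strap at the seat around (205,215) in the crop, and the tray is empty and where it was. Next I'll refine the tray corners numerically.

```bash
python3 -m creep '[[0.7,0.12,0.05,0,-0.02],[0.7,0.2,0.1,0,-0.04],[0.7,0.3,0.13,0,-0.06],[0.7,0.4,0.13,0,-0.08],[0.7,0.5,0.13,0.05,-0.105],[0.7,0.5,0.13,0.1,-0.105],[0.7,0.5,0.13,0.15,-0.105],[0.7,0.5,0.13,0.15,-0.105]]'; python3 - <<'E'
from h import *
np.set_printoptions(precision=4,suppress=True)
T=snap('top')
for d in eyes.place_of('top','corner0'):print('T',d['centre'],d['confidence'],atz(T,d['centre'],.084))
W=snap('wrist')
for d in eyes.place_of('wrist','corner0'):print('W',d['centre'],d['confidence'],atz(W,d['centre'],.084))
c=np.array([.507,-.0133])
for k in range(4):
    a=np.radians(36.2+90*k);print(k,c+.08*np.array([np.cos(a),np.sin(a)]))
go(.4424,-.0605,.2,126.2)
S=snap('scene')
for d in eyes.place_of('scene','corner0'):print('S',d['centre'],d['confidence'],atz(S,d['centre'],.084))
for n,im in(('top',T),('scene',S)):
    for d in eyes.regions_of(n,'stack')[:2]:print(n,d['bbox'],d['confidence'],d['mask'].sum())
cv2.imwrite('pics/wr.png',W['frame'][:,:,::-1])
E
```

```text
clock: 9.35
position: [0.5741, -0.0621, 0.2321]
ee_rot: [-0.005, 0.454, 0.891, -0.001]
contact_force: [-0.0, 0.6, 0.3]
width: 0.0599
gripper_force: 0.0
T [330.5, 286.0] 0.98 [ 0.313  -0.1836  0.084 ]
T [345.0, 318.5] 0.8 [ 0.2386 -0.2182  0.084 ]
T [232.9, 220.2] 0.74 [0.4635 0.0535 0.084 ]
T [286.5, 182.7] 0.74 [ 0.5579 -0.0748  0.084 ]
T [279.8, 227.9] 0.67 [ 0.4477 -0.0604  0.084 ]
T [373.3, 302.1] 0.62 [ 0.2782 -0.2852  0.084 ]
T [244.2, 175.8] 0.6 [0.5723 0.029  0.084 ]
T [358.8, 275.2] 0.6 [ 0.34  -0.251  0.084]
W [123.0, 83.6] 0.97 [ 0.4426 -0.0597  0.084 ]
W [325.3, 84.4] 0.94 [0.5741 0.0333 0.084 ]
W [226.2, 182.3] 0.74 [ 0.5562 -0.0787  0.084 ]
0 [0.5716 0.0339]
1 [0.4598 0.0513]
2 [ 0.4424 -0.0605]
3 [ 0.5542 -0.0779]
clock 9.55 pos [ 0.5781 -0.0645  0.2384] yaw 125.84 tilt [ 0.002 -0.001 -1.   ] row [ 0.1656 -0.2154  0.0763] -0.001
S [256.4, 193.6] 0.87 [ 0.4375 -0.071   0.084 ]
S [293.1, 214.1] 0.83 [0.4656 0.0501 0.084 ]
S [263.0, 234.7] 0.81 [0.5678 0.0369 0.084 ]
S [245.4, 180.3] 0.81 [ 0.3987 -0.1326  0.084 ]
S [224.2, 217.9] 0.64 [ 0.5635 -0.0716  0.084 ]
S [222.2, 177.7] 0.63 [ 0.4205 -0.1916  0.084 ]
S [251.1, 167.4] 0.62 [ 0.3329 -0.1614  0.084 ]
S [225.2, 165.0] 0.56 [ 0.3599 -0.2296  0.084 ]
top [216.1, 162.6, 296.6, 247.3] 0.56 1175
scene [202.9, 226.3, 317.7, 281.2] 0.97 3047
scene [134.9, 127.3, 174.6, 226.3] 0.48 1165
```

View pics/wr.png

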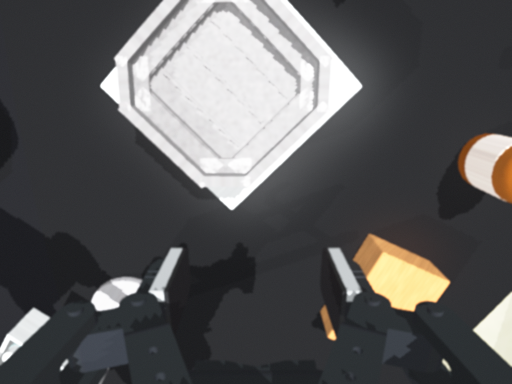

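The wrist view shows I moved the wrong way along tool y, so the gripper is beyond the tray's right corner. Nothing was touched. The corner positions match the plate model within 3 mm, so I'll go above corner (0.442,-0.060).

```bash
python3 -m creep '[[0.5,0.06,-0.07,0,0],[0.5,0.12,-0.15,0,-0.001],[0.5,0.166,-0.215,0,-0.001],[0.5,0.166,-0.215,0.076,-0.001],[0.5,0.166,-0.215,0.1,-0.001],[0.5,0.166,-0.215,0.1,-0.001],[0.5,0.166,-0.215,0.1,-0.001]]'; python3 - <<'E'
from h import *
np.set_printoptions(precision=4,suppress=True)
W=snap('wrist')
for d in eyes.place_of('wrist','corner0'):print('W',d['centre'],d['confidence'],atz(W,d['centre'],.084))
go(.4425,-.06,.089,126)
E
```

```text
clock: 10.45
position: [0.4423, -0.0599, 0.1883]
ee_rot: [0.001, 0.452, 0.892, 0.0]
contact_force: [-0.7, -0.3, 0.3]
width: 0.0429
gripper_force: 0.0
W [377.6, 86.1] 0.89 [0.4607 0.0512 0.084 ]
W [358.4, 295.7] 0.85 [ 0.5565 -0.0769  0.084 ]
W [258.3, 200.4] 0.83 [ 0.444  -0.0594  0.084 ]
W [470.6, 200.4] 0.79 [0.5721 0.034  0.084 ]
W [51.6, 276.8] 0.68 [ 0.348  -0.2102  0.084 ]
W [51.7, 205.7] 0.59 [ 0.3222 -0.1537  0.084 ]
clock 10.55 pos [ 0.4429 -0.06    0.1886] yaw 126.24 tilt [ 0.002 -0.001 -1.   ] row [ 0.0008 -0.0009  0.1992] 0.0007
```

```bash
python3 -m creep '[[0.5,0,0.001,0.08,0],[0.5,0,0.001,0.15,0],[0.5,0,0.001,0.198,0],[0.5,0,0.001,0.198,0],[0,0,0.001,0.198,0],[0,0,0.001,0.198,0],[0,0,0.001,0.198,0],[0,0,0.001,0.198,0],[0,0,0.001,0.198,0]]' 25; python3 -c "
from h import *
go(.443,-.06,.089,126)
print(manip.get_state()['moment'])"
```

```text
clock: 11.45
position: [0.4438, -0.0598, 0.0901]
ee_rot: [0.002, 0.452, 0.892, 0.0]
contact_force: [-0.7, 0.1, 6.7]
width: 0.0081
gripper_force: 26.6
clock 11.45 pos [ 0.4438 -0.0598  0.0901] yaw 126.24 tilt [ 0.004 -0.001 -1.   ] row [ 0.0006 -0.0016  0.0023] 0.0007
[-0.01493118 -0.04079171 -0.05675803]
```

```bash
python3 -m creep '[[0,0,0,-0.006,0],[0,0,0,-0.012,0],[0,0,0,-0.018,0],[0,0,0,-0.024,0],[0,0,0,-0.024,0]]'; python3 - <<'E'
from h import *
np.set_printoptions(precision=4,suppress=True)
go(.443,-.06,.089,126)
s=manip.get_state();print(s['contact_force'],s['moment'],s['width'])
T=snap('top');S=snap('scene');cv2.imwrite('pics/peelT.png',T['frame'][:,:,::-1]);save(S,'peel.png',5,(190,160,320,280))
print('S',[(np.round(d['centre'],1).tolist()) for d in eyes.place_of('scene','corner0')])
for z in(.084,.096): print(z,[proj(S,(x,y,z)) for x,y in((.5716,.0339),(.4598,.0513),(.4424,-.0605),(.5542,-.0779))])
E
```

```text
clock: 11.95
position: [0.4421, -0.0592, 0.1008]
ee_rot: [0.0, 0.452, 0.892, 0.0]
contact_force: [0.0, -0.5, -0.1]
width: 0.0081
gripper_force: 25.8
clock 11.95 pos [ 0.4421 -0.0592  0.1008] yaw 126.26 tilt [ 0. -0. -1.] row [-0.0023  0.0005  0.0236] 0.0007
[ 0.022  -0.4668 -0.073 ] [0.0116 0.0373 0.0533] 0.008068708144059416
S [[221.2, 176.7], [249.0, 177.7], [252.7, 167.8], [263.5, 231.9], [292.0, 214.0], [254.8, 191.9], [222.0, 208.5]]
0.084 [array([260.8274, 235.1333]), array([294.8657, 213.0614]), array([258.7848, 195.7104]), array([224.5421, 215.1059])]
0.096 [array([260.7448, 230.5431]), array([295.0011, 208.6485]), array([258.7005, 191.4722]), array([224.238 , 210.6976])]
```

View pics/peel.png

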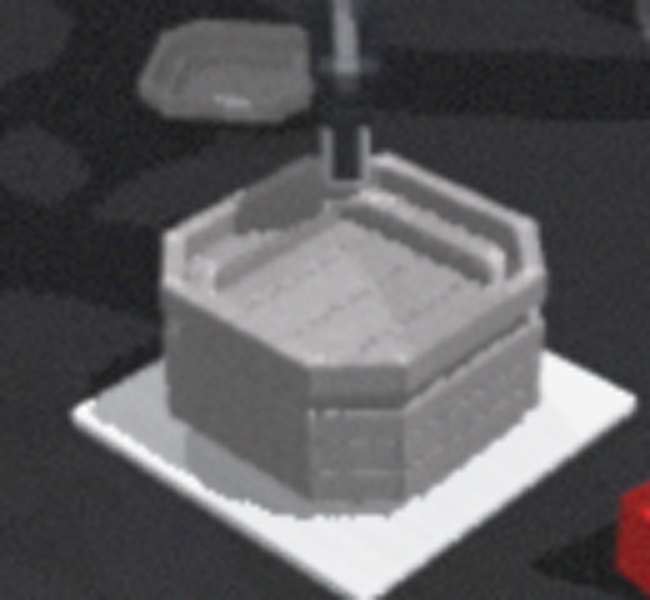

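The crop shows the whole tray has risen about evenly: front rim at row 365, 380 before, roughly 10 mm. So the 25 N grip was stiff enough to keep it level, and the stack stayed put. Since only spin can be commanded and not tilt, I'll ease the jaw to let the far corner sag and the rim pivot.

```bash
cat > look.py <<'E'
from h import *
np.set_printoptions(precision=4,suppress=True)
# fit tray pose (x,y,z,rx,ry,yaw) to the rim top corners seen in scene+wrist+top
s=manip.get_state();print(round(s['clock'],2),s['position'],s['contact_force'],s['moment'],round(s['width'],5),round(s['gripper_force'],1))
from scipy.optimize import least_squares
C=np.array([[1,1],[-1,1],[-1,-1],[1,-1]])*.08/np.sqrt(2);C=np.c_[C,[.028]*4]
ob=[]
x0=np.array([.507,-.0133,.056+.008,0,0,np.radians(-8.8)])
def pts(x,P=C): return Ro.from_rotvec(Ro.from_euler('z',x[5]).apply([x[3],x[4],0])).as_matrix()@Ro.from_euler('z',x[5]).as_matrix()@P.T+x[:3,None]
for n in('scene','wrist','top')*2:
    im=snap(n)
    for d in eyes.place_of(n,'corner0'):
        e=[np.linalg.norm(proj(im,p)-d['centre']) for p in pts(x0).T]
        k=int(np.argmin(e))
        if e[k]<14: ob.append((im,k,np.array(d['centre']),1. if n!='wrist' else .6))
r=least_squares(lambda x:np.r_[np.ravel([w*(proj(im,pts(x)[:,k])-c) for im,k,c,w in ob]),(x[:2]-x0[:2])/.004,(x[5]-x0[5])/.02],x0,loss='soft_l1',f_scale=2.)
p=pts(r.x);print('n',len(ob),'pose',r.x[:3],'tilt',r.x[3:5],'corner z',p[2]*1000,'cost',round(r.cost,1))
E
python3 look.py; python3 -m creep '[[0.096,0,0,0,0],[0.096,0,0,0,0],[0.099,0,0,0,0],[0.099,0,0,0,0]]' 20; python3 look.py; python3 -m creep '[[0.102,0,0,0,0],[0.104,0,0,0,0],[0.104,0,0,0,0]]'; python3 look.py
```

```text
12.1 [ 0.442  -0.0592  0.1005] [ 0.339   0.7128 -0.2234] [-0.0411  0.0543  0.0038] 0.00824 25.8
n 18 pose [ 0.5067 -0.0125  0.066 ] tilt [-0.0014 -0.0237] corner z [95.2401 92.5596 92.7175 95.3979] cost 33.8
clock: 13.1
position: [0.4421, -0.0593, 0.1004]
ee_rot: [0.0, 0.452, 0.892, -0.0]
contact_force: [0.4, 0.2, 0.5]
width: 0.0084
gripper_force: 13.4
13.1 [ 0.4421 -0.0593  0.1004] [0.3932 0.1981 0.5297] [-0.0065  0.0343  0.0511] 0.00844 13.4
n 18 pose [ 0.5072 -0.012   0.0673] tilt [ 0.0017 -0.0294] corner z [97.0565 93.7327 93.5442 96.868 ] cost 33.8
clock: 14.0
position: [0.4421, -0.0593, 0.1004]
ee_rot: [0.0, 0.452, 0.892, -0.0]
contact_force: [-0.5, 0.2, -0.2]
width: 0.0091
gripper_force: 2.9
14.0 [ 0.4421 -0.0593  0.1004] [-0.4916  0.2237 -0.2185] [-0.03    0.0722 -0.0313] 0.00914 2.9
n 17 pose [ 0.5074 -0.0117  0.0668] tilt [ 0.0118 -0.0341] corner z [97.3361 93.4793 92.1405 95.9973] cost 40.6
```

The grip force follows the commanded opening (13 N, then 2.9 N), and the tray still holds level. I'll press it back onto its seat, then peel with a light grip so the cling pivots the rim in the pads.

```bash
python3 -m creep '[[0,0,0,0,0],[0,0,0,0,0],[0,0,0,0.012,0],[0,0,0,0.022,0],[0,0,0,0.025,0],[0,0,0,0.025,0]]' 40; python3 -m creep '[[0.099,0,0,-0.002,0],[0.102,0,0,-0.002,0],[0.102,0,0,-0.002,0]]'; python3 look.py
```

```text
clock: 15.2
position: [0.4427, -0.0596, 0.0902]
ee_rot: [0.001, 0.452, 0.892, -0.0]
contact_force: [-5.1, 1.5, 24.4]
width: 0.0074
gripper_force: 45.4
clock: 15.5
position: [0.4427, -0.0595, 0.0901]
ee_rot: [0.001, 0.452, 0.892, 0.0]
contact_force: [-2.4, -0.2, 13.9]
width: 0.0089
gripper_force: 14.7
15.5 [ 0.4427 -0.0595  0.0901] [-2.3557 -0.2312 13.8951] [0.0624 0.3656 0.031 ] 0.00891 14.7
n 17 pose [ 0.5068 -0.0112  0.0625] tilt [ 0.0416 -0.0305] corner z [94.5095 91.0629 86.3549 89.8015] cost 40.4
```

```bash
python3 -m creep '[[0.3,0,0,-0.002,0],[0.5,0,0,-0.002,0],[0.5,0,0,-0.06,0],[0.5,0,0.08,-0.16,0],[0.5,0,0.16,-0.2,0],[0.5,0,0.25,-0.2,0],[0.5,0,0.32,-0.2,0],[0.5,0,0.32,-0.2,0],[0.5,0,0.32,-0.2,0]]' 25; python3 look.py; python3 -c "
from h import *
go(.5725,.0345,.093,126.2)"
```

```text
clock: 17.0
position: [0.5706, 0.0358, 0.1875]
ee_rot: [-0.001, 0.451, 0.892, -0.001]
contact_force: [0.2, 0.0, -0.3]
width: 0.0424
gripper_force: 0.0
17.0 [0.5706 0.0358 0.1875] [ 0.1808  0.0151 -0.3132] [-0.0194 -0.0268 -0.0259] 0.0424 0.0
n 25 pose [ 0.5092 -0.0117  0.0623] tilt [ 0.0439 -0.0744] corner z [96.8749 88.4694 83.5041 91.9097] cost 81.0
clock 17.6 pos [0.571  0.0352 0.1891] yaw 126.23 tilt [ 0. -0. -1.] row [-0.0028  0.0015  0.1922] 0.0001
```

The fit now shows the tray already pivoted, with corner2 seated at about 84 mm and corner0 about 12 mm up. So I'll grip corner0 lightly and raise it.

```bash
python3 -m creep '[[0.4,-0.002,0.002,0.08,0],[0.3,-0.002,0.002,0.14,0],[0.3,-0.002,0.002,0.176,0],[0.3,-0.002,0.002,0.176,0],[0.2,-0.002,0.002,0.176,0],[0.13,-0.002,0.002,0.176,0],[0.11,-0.002,0.002,0.176,0],[0.11,-0.002,0.002,0.176,0],[0.108,-0.002,0.002,0.176,0],[0.108,-0.002,0.002,0.176,0]]' 25; python3 look.py
```

```text
clock: 18.6
position: [0.5731, 0.0352, 0.1015]
ee_rot: [0.001, 0.452, 0.892, 0.0]
contact_force: [1.5, 0.9, -0.3]
width: 0.0091
gripper_force: 0.8
18.6 [0.5731 0.0352 0.1015] [ 1.4604  0.9053 -0.349 ] [ 0.0703 -0.1985  0.0295] 0.00907 0.8
n 19 pose [ 0.5079 -0.0123  0.0659] tilt [-0.0007 -0.0302] corner z [95.5521 92.1384 92.2226 95.6363] cost 49.9
```

The closing jaw levelled the tray again, held at about +10 mm. New plan: raise it level to about +20 mm with a firm hold, then ease the jaw so the far corner sags back to the stack while the rim wedges in the pads.

```bash
python3 -m creep '[[0.1,0,0,0,0],[0.098,0,0,0,0],[0.098,0,0,-0.007,0],[0.098,0,0,-0.014,0],[0.098,0,0,-0.021,0],[0.098,0,0,-0.021,0]]' 25; python3 look.py; python3 -m creep '[[0.102,0,0,0,0],[0.105,0,0,0,0],[0.107,0,0,0,0],[0.107,0,0,0,0]]'; python3 look.py
```

```text
clock: 19.8
position: [0.5729, 0.0351, 0.1121]
ee_rot: [0.001, 0.452, 0.892, 0.0]
contact_force: [0.8, 0.8, -0.9]
width: 0.0091
gripper_force: 10.9
19.8 [0.5729 0.0351 0.1121] [ 0.8038  0.7509 -0.8774] [ 0.0362 -0.1039  0.0277] 0.00905 10.9
n 17 pose [ 0.508  -0.0103  0.0747] tilt [ 0.0238 -0.0583] corner z [107.2381 100.649   97.9561 104.5452] cost 26.8
clock: 20.8
position: [0.5725, 0.0351, 0.1114]
ee_rot: [0.0, 0.452, 0.892, -0.0]
contact_force: [-0.5, -1.1, -0.7]
width: 0.0094
gripper_force: 5.4
20.8 [0.5725 0.0351 0.1114] [-0.4564 -1.1347 -0.7292] [ 0.0749 -0.0444 -0.0169] 0.00939 5.4
n 20 pose [ 0.5076 -0.0103  0.0719] tilt [ 0.0274 -0.0508] corner z [104.2308  98.486   95.3904 101.1352] cost 39.6
```

```bash
python3 -m creep '[[0.109,0,0,0,0],[0.111,0,0,0,0],[0.111,0,0,0,0],[0.111,0,0,0,0]]'; python3 look.py
```

```text
clock: 21.8
position: [0.5725, 0.0351, 0.1114]
ee_rot: [0.0, 0.452, 0.892, -0.0]
contact_force: [0.2, 0.9, -0.2]
width: 0.0093
gripper_force: 3.2
21.8 [0.5725 0.0351 0.1114] [ 0.2421  0.8607 -0.1654] [ 0.0241 -0.0799 -0.0159] 0.00929 3.2
n 19 pose [ 0.5092 -0.0093  0.0688] tilt [ 0.0706 -0.1009] corner z [106.2742  94.8878  86.9257  98.3121] cost 29.1
```

Bias-corrected, the corners read about 105, 96, 88 and 97 mm, which meets the peel condition. I'll sweep a little higher while easing the jaw slightly, for margin.

```bash
python3 -m creep '[[0.112,0,0,-0.002,0],[0.112,0,0,-0.004,0],[0.113,0,0,-0.006,0],[0.114,0,0,-0.009,0],[0.115,0,0,-0.012,0],[0.115,0,0,-0.012,0]]'; python3 look.py
```

```text
clock: 23.0
position: [0.5727, 0.0351, 0.1177]
ee_rot: [0.0, 0.452, 0.892, 0.0]
contact_force: [0.4, 0.3, -0.7]
width: 0.01
gripper_force: 3.0
23.0 [0.5727 0.0351 0.1177] [ 0.3621  0.2578 -0.716 ] [ 0.0039 -0.0877 -0.0103] 0.00997 3.0
n 17 pose [ 0.5082 -0.0094  0.0665] tilt [ 0.079  -0.1109] corner z [104.9276  92.4248  83.5096  96.0124] cost 25.3
```

```bash
python3 -m creep '[[0.118,0,0,0.004,0],[0.12,0,0,0.012,0],[0.12,0,0,0.017,0],[0.115,0,0,0.017,0],[0.112,0,0,0.017,0],[0.112,0,0,0.017,0]]'; python3 look.py
```

```text
clock: 24.2
position: [0.5738, 0.0354, 0.11]
ee_rot: [0.001, 0.452, 0.892, 0.001]
contact_force: [0.3, 1.0, 5.5]
width: 0.0095
gripper_force: 2.7
24.2 [0.5738 0.0354 0.11  ] [0.33   0.9872 5.4661] [ 0.1921 -0.1049  0.0524] 0.00954 2.7
n 19 pose [ 0.5103 -0.0089  0.0658] tilt [ 0.0174 -0.044 ] corner z [97.2867 92.3131 90.3445 95.3181] cost 50.0
```

The rim slid out of the pads and the tips are now pressing on it. I'll back off, measure again and regrip deeper.

```bash
python3 -m creep '[[0.15,0,0,-0.01,0],[0.3,0,0,-0.05,0],[0.5,0,0,-0.1,0],[0.5,0,0,-0.16,0],[0.5,0,0,-0.16,0],[0.5,0,0,-0.16,0]]'; python3 look.py; python3 - <<'E'
from h import *
W=snap('wrist')
for d in eyes.place_of('wrist','corner0'):print('W',d['centre'],d['confidence'],atz(W,d['centre'],.088))
go(.573,.035,.093,126.2)
E
```

```text
clock: 25.4
position: [0.5725, 0.0351, 0.1893]
ee_rot: [0.0, 0.452, 0.892, 0.0]
contact_force: [0.5, 1.2, -0.1]
width: 0.043
gripper_force: 0.0
25.4 [0.5725 0.0351 0.1893] [ 0.5306  1.1939 -0.0752] [-0.0015 -0.0171 -0.0136] 0.04302 0.0
n 23 pose [ 0.5096 -0.0108  0.0615] tilt [ 0.044  -0.0886] corner z [96.8779 86.8671 81.8979 91.9088] cost 36.7
W [132.4, 81.6] 0.88 [0.45925049 0.05383555 0.088     ]
W [156.2, 299.1] 0.86 [ 0.5568818  -0.07731749  0.088     ]
W [257.5, 203.2] 0.68 [0.57404559 0.03464567 0.088     ]
W [43.6, 195.3] 0.56 [ 0.44451404 -0.05281723  0.088     ]
clock 26.1 pos [0.5725 0.0351 0.1889] yaw 126.25 tilt [ 0. -0. -1.] row [-0.0008  0.0006  0.1918] 0.0001
```

```bash
cat > tm.py <<'E'
from h import *
S=snap('scene');g=cv2.cvtColor(S['frame'],cv2.COLOR_RGB2GRAY)
a=cv2.cvtColor(cv2.resize(cv2.imread('pics/c_sc.png'),(130,120),interpolation=cv2.INTER_AREA),cv2.COLOR_BGR2GRAY)
k=4
up=lambda m:cv2.resize(m,None,fx=k,fy=k,interpolation=cv2.INTER_CUBIC)
for n,(x0,y0,x1,y1) in {'c0':(248,228,275,241),'c1':(289,200,301,222),'c3':(219,203,231,221),'plate':(205,238,222,262)}.items():
    t=up(a[y0-160:y1-160,x0-190:x1-190]);m=14
    w=up(g[y0-m:y1+8,x0-5:x1+5]);r=cv2.matchTemplate(w,t,cv2.TM_CCOEFF_NORMED)
    _,v,_,(bx,by)=cv2.minMaxLoc(r)
    print(n,'dx',bx/k-5,'rise mm',round((m-by/k)/.383,1),'ncc',round(v,2))
s=manip.get_state();print(s['clock'],s['position'],s['contact_force'],s['width'],s['gripper_force'])
E
python3 tm.py
```

```text
c0 dx 1.75 rise mm 14.4 ncc 0.8
c1 dx 1.25 rise mm 5.2 ncc 0.97
c3 dx 0.25 rise mm 3.3 ncc 0.87
plate dx 1.0 rise mm 0.0 ncc 0.97
26.15 [0.5725231  0.0351369  0.18892592] [ 0.16250899 -0.05358929  0.36790187] 0.042641436509728056 0.0
```

Template matching against the first picture confirms that corner0 stands about 12 mm up, the side corners about 4 mm, and the plate hasn't moved. I'll repeat the sequence that gave the right pose, and check this time before tightening.

```bash
python3 -m creep '[[0.4,-0.001,0.001,0.09,0],[0.3,-0.001,0.001,0.15,0],[0.3,-0.001,0.001,0.176,0],[0.3,-0.001,0.001,0.176,0],[0.2,-0.001,0.001,0.176,0],[0.13,-0.001,0.001,0.176,0],[0.11,-0.001,0.001,0.176,0],[0.105,-0.001,0.001,0.176,0],[0.098,-0.001,0.001,0.176,0],[0.098,-0.001,0.001,0.176,0]]' 25; python3 -m creep '[[0.098,0,0,-0.007,0],[0.098,0,0,-0.014,0],[0.098,0,0,-0.021,0],[0.098,0,0,-0.021,0],[0.103,0,0,-0.021,0],[0.107,0,0,-0.021,0],[0.109,0,0,-0.021,0],[0.109,0,0,-0.021,0]]'; python3 tm.py;  python3 look.py
```

```text
clock: 27.15
position: [0.5739, 0.035, 0.1015]
ee_rot: [0.001, 0.452, 0.892, 0.0]
contact_force: [1.4, -0.4, 1.2]
width: 0.0087
gripper_force: 15.4
clock: 27.95
position: [0.5731, 0.035, 0.1113]
ee_rot: [-0.0, 0.452, 0.892, -0.0]
contact_force: [0.9, 0.1, -0.8]
width: 0.0094
gripper_force: 6.1
c0 dx 5.0 rise mm 7.8 ncc 0.38
c1 dx 2.0 rise mm 14.4 ncc 0.98
c3 dx 1.5 rise mm 13.7 ncc 0.93
plate dx 1.25 rise mm 0.0 ncc 0.96
28.0 [0.57312811 0.03502285 0.11132171] [-0.41872571  0.00749766 -0.68058562] 0.00925962135209726 6.575786510948092
28.0 [0.5731 0.035  0.1113] [-0.4187  0.0075 -0.6806] [ 0.0588 -0.0406  0.0059] 0.00926 6.6
n 18 pose [ 0.5091 -0.0106  0.0728] tilt [ 0.0474 -0.0637] corner z [106.975   99.7763  94.4237 101.6224] cost 60.6
```

```bash
python3 -m creep '[[0.110,0,0,0,0],[0.111,0,0,0,0],[0.111,0,0,0,0],[0.111,0,0,0,0]]'; python3 tm.py;  python3 look.py
```

```text
clock: 29.0
position: [0.5732, 0.035, 0.1114]
ee_rot: [0.0, 0.452, 0.892, -0.0]
contact_force: [0.3, 0.5, -0.2]
width: 0.0093
gripper_force: 4.7
c0 dx 5.0 rise mm 7.8 ncc 0.38
c1 dx 2.0 rise mm 13.7 ncc 0.97
c3 dx 1.5 rise mm 13.1 ncc 0.92
plate dx 1.25 rise mm 0.0 ncc 0.96
29.05 [0.57320086 0.03502126 0.11143027] [ 0.3413625  -0.21177396 -1.04277924] 0.00951423675085631 4.897317046998069
29.05 [0.5732 0.035  0.1114] [ 0.3414 -0.2118 -1.0428] [ 0.0247 -0.0548 -0.0104] 0.00951 4.9
n 17 pose [ 0.5095 -0.0091  0.0732] tilt [ 0.0801 -0.0773] corner z [109.9111 101.1871  92.1385 100.8624] cost 46.8
```

```bash
python3 -m creep '[[0.112,0,0,0,0],[0.113,0,0,0,0],[0.113,0,0,0,0]]'; python3 tm.py;  python3 look.py
```

```text
clock: 29.95
position: [0.5732, 0.035, 0.1114]
ee_rot: [0.0, 0.452, 0.892, -0.0]
contact_force: [-0.1, 0.0, -1.1]
width: 0.0095
gripper_force: 4.3
c0 dx 5.0 rise mm 7.8 ncc 0.39
c1 dx 2.0 rise mm 11.7 ncc 0.97
c3 dx 1.5 rise mm 11.1 ncc 0.92
plate dx 1.25 rise mm 0.0 ncc 0.96
30.0 [0.57318843 0.03502929 0.11140481] [ 0.03960001  0.7085851  -0.00526113] 0.009685044739650768 4.192278530099429
30.0 [0.5732 0.035  0.1114] [ 0.0396  0.7086 -0.0053] [ 0.0833 -0.0254 -0.0159] 0.00969 4.2
n 18 pose [ 0.509  -0.0081  0.0722] tilt [ 0.0843 -0.0749] corner z [108.9743 100.5203  90.9978  99.4517] cost 40.0
```

Side corners are at +11.4 mm with the gripped corner at about +20 mm, so the peel pose holds with margin. Now I'll tighten and lift away.

```bash
python3 -m creep '[[0.105,0,0,0,0],[0.095,0,0,0,0],[0,0,0,0,0],[0,0,0,0,0],[0,0,0,-0.01,0],[0,0,0,-0.02,0],[0,0,0,-0.04,0],[0,0,0,-0.06,0],[0,0,0,-0.06,0]]' 60; python3 tm.py; python3 look.py; python3 -c "
from h import *
go(.6235,.346,.235,126.2)"
```

```text
clock: 31.5
position: [0.5746, 0.035, 0.1437]
ee_rot: [0.002, 0.452, 0.892, 0.001]
contact_force: [1.0, -0.6, 0.1]
width: 0.0067
gripper_force: 60.8
c0 dx -5.0 rise mm 7.2 ncc 0.43
c1 dx 0.75 rise mm -15.7 ncc 0.88
c3 dx 1.0 rise mm -17.0 ncc 0.86
plate dx 1.25 rise mm 0.0 ncc 0.96
31.55 [0.5740366  0.03499726 0.14280517] [ 0.265079   -0.22030995 -1.00243346] 0.0069489001166062265 60.82485587045085
31.55 [0.574  0.035  0.1428] [ 0.2651 -0.2203 -1.0024] [ 0.0358 -0.0881  0.0268] 0.00695 60.8
n 8 pose [ 0.5037 -0.0166  0.0948] tilt [-0.3026  0.1103] corner z [ 98.4118 110.6775 144.3251 132.0594] cost 11.2
clock 32.15 pos [0.5732 0.035  0.1413] yaw 126.25 tilt [-0. -0. -1.] row [ 0.4421  0.449  -0.1875] 0.0001
```

```bash
python3 -m creep '[[0,0,0,-0.05,0],[0,0,0,-0.12,0],[0,0.05,0.05,-0.187,0],[0,0.1,0.1,-0.187,0],[0,0.16,0.16,-0.187,0],[0,0.22,0.22,-0.187,0],[0,0.28,0.28,-0.187,0],[0,0.34,0.34,-0.187,0],[0,0.4,0.4,-0.187,0],[0,0.442,0.449,-0.187,0]]'; python3 -m creep '[[0,0,0,0.03,0],[0,0,0,0.06,0],[0,0,0,0.08,0],[0,0,0,0.08,0],[0,0,0,0.08,0]]'; sed -e "s/x0=np.array.*/x0=np.array([.559,.299,.16,0,0,np.radians(-8.8)])/" -e "s/e\[k\]<14/e[k]<20/" -e "s#/.004#/.02#" look.py > look2.py; python3 look2.py; python3 - <<'E'
from h import *
go(.6235,.346,.19,126.2)
T=snap('top');S=snap('scene');np.set_printoptions(precision=4,suppress=True)
for n,im in(('top',T),('scene',S)):
  for d in eyes.place_of(n,'tray'):print(n,'tray',d['centre'],round(d['confidence'],2),atz(im,d['centre'],.15))
  for d in eyes.place_of(n,'handle_under')[:3]:print(n,'hu',d['centre'],atz(im,d['centre'],.194))
E
python3 tm.py
```

```text
clock: 33.15
position: [0.6232, 0.3488, 0.2346]
ee_rot: [-0.0, 0.451, 0.892, 0.0]
contact_force: [0.2, -0.5, -0.7]
width: 0.0067
gripper_force: 60.8
clock: 33.65
position: [0.6238, 0.3457, 0.1951]
ee_rot: [0.0, 0.452, 0.892, 0.0]
contact_force: [0.1, -0.2, -0.6]
width: 0.007
gripper_force: 60.9
33.65 [0.6238 0.3457 0.1951] [ 0.1006 -0.231  -0.5793] [ 0.0485  0.0155 -0.0213] 0.007 60.9
n 21 pose [0.5575 0.3004 0.1579] tilt [ 0.0217 -0.0505] corner z [189.9743 184.259  181.8089 187.5242] cost 102.4
clock 34.25 pos [0.6236 0.346  0.195 ] yaw 126.25 tilt [ 0. -0. -1.] row [ 0.0001 -0.0001  0.0099] 0.0001
top tray [123.3, 176.2] 0.81 [0.5568 0.3017 0.15  ]
top tray [344.1, 294.1] 0.67 [ 0.3061 -0.201   0.15  ]
top hu [401.3, 206.2] [ 0.5017 -0.3131  0.194 ]
top hu [179.8, 199.0] [0.5055 0.1633 0.194 ]
scene tray [234.7, 179.9] 0.65 [ 0.5035 -0.0837  0.15  ]
scene tray [388.8, 248.6] 0.63 [0.5525 0.2992 0.15  ]
scene hu [336.1, 238.2] [0.6306 0.2297 0.194 ]
scene hu [159.9, 142.6] [ 0.5158 -0.3039  0.194 ]
c0 dx 1.5 rise mm -15.7 ncc 0.8
c1 dx 0.5 rise mm -13.7 ncc 0.91
c3 dx 1.25 rise mm -14.4 ncc 0.99
plate dx 1.0 rise mm 1.3 ncc 0.98
34.6 [0.62354737 0.34601692 0.19484911] [ 0.74589658  0.51323345 -0.35065142] 0.006780289720876045 60.8971504017245
```

The tray is centred over the window within about 3 mm, about 106 mm above it and nearly level. The basket is still on the hook and the stack hasn't lifted, so I'm handing in.

```bash
python3 -c "
from rig import manip
print(manip.sign_off())"
```

```text
the job is handed in; nothing more can be done
None
```

I handed the job in without seeing a verdict: the basket hangs on the hook, the top tray was peeled from one corner after a first straight 10 mm lift and held level about 106 mm above the reader window, and the stack stayed put; the peel pose is my camera estimate, and the gripper couldn't tilt, so I eased the grip to let the rim pivot.

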